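# Find and release the latched key of the ring-light box

## Robot

A 7-joint arm with a two-finger parallel gripper is mounted at the origin on the work surface. World frame = base frame: x ahead of the robot, y to its left, z up, the work surface at z = 0. Lengths are in m, angles in rad, forces in N, time in s.
With the tool pointing down it reaches from about 0.4 to 0.85 m from the base axis. Payload 10.4 kg.
Tool frame: the origin (TCP) lies midway between the tips of the shut fingers; the grasp point (between the pads) lies 19 mm behind it (manip.grasp_offset is the distance from the TCP to the grasp point, in m); z points along the fingers, y is the line along which they close (so a half turn about z gives the same grasp; the last joint's range is limited). The gripper opens to 85 mm and grips with 20 to 120 N. Pads are 22 mm wide; open, the fingers measure 114 mm over their backs; the gripper's body (76 mm by 85 mm) begins 54 mm behind the grasp point. The pads swing forward as they close: fully open they stand 13 mm farther back than shut.
Start: joints at [-0.023, 0.332, -0.065, 1.46, 0.022, 1.35, -0.088], TCP at [0.625, 0, 0.231] pointing down, gripper open.
Joint ranges: [-2.6, 2.6], [-0.5, 2.12], [-1.47, 1.34], [0.16, 2.42], [-1.27, 4.41], [0.06, 2.06], [-2.6, 2.6]. Speed limits (rad/s): [2.22, 2.22, 2.79, 2.79, 3.14, 3.14, 3.14].

## Interface

Orientations are given as a unit quaternion [x, y, z, w].
In Python, from workcell import manip gives the robot as it stands.
- The arm moves only by the tool jog_arm, called after "Request:" in YAML: its name, and indented under it one key for each argument. Schema: {"type":"object","properties":{"offsets":{"type":"object","properties":{"ax":{"type":"array","items":{"type":"number"},"minItems":1,"maxItems":20},"ay":{"type":"array","items":{"type":"number"},"minItems":1,"maxItems":20},"az":{"type":"array","items":{"type":"number"},"minItems":1,"maxItems":20},"sx":{"type":"array","items":{"type":"number"},"minItems":1,"maxItems":20},"sy":{"type":"array","items":{"type":"number"},"minItems":1,"maxItems":20},"sz":{"type":"array","items":{"type":"number"},"minItems":1,"maxItems":20},"jaw":{"type":"array","items":{"type":"number"},"minItems":1,"maxItems":20}},"additionalProperties":false,"required":["ax","ay","az","sx","sy","sz","jaw"]},"force":{"type":"number"},"only":{"type":"string"},"quiet":{"type":"boolean"},"lines":{"type":"string"}},"required":["offsets"],"additionalProperties":false}. offsets is an object with one list for each field, all of the same length, 1 to 20, a row being the entries at one place: ax, ay, az (a rotation vector in rad), sx, sy, sz (the shift in m), jaw (the opening from 0.0 (shut) to 1.0 (fully open)); each row is the pose to reach, as a shift and turn from the pose commanded when the call began, along the tool's axes at that moment; what a row does not reach only later rows make up. A row lasts 1/8 s, in which the tool goes at most 0.0625 m and 0.188 rad, less where a joint would pass 70% of its speed; a pose out of reach is approached as far as the arm can. The fingers move at their own pace and stop on an object; force is the grip in N (left out, the last holds). Time passes only in rows, so rows that do not move let the fingers close. The tool returns the time, the measured TCP pose, the force, the opening and the grip force at its end. only (a regular expression) keeps the lines of the reply that match it, lines (a string "A,B") keeps lines A to B, and quiet returns only ok. Input that does not fit is refused with a message, and nothing moves.
- manip.get_obs(): the state, without advancing time (a new reading comes with each control period).
- manip.camera(name): name is "scene" or "side" or "wrist"; returns the picture (480x640x3 uint8, blue, green, red); there is no depth.
- manip.calibration(name): a dict with "fx", "fy", "cx", "cy" (pixels), "world_from_camera" (4x4, takes a point from camera to world coordinates); the wrist camera has in their place "tool_from_camera" (4x4, takes a point from camera to tool coordinates, whose origin is the TCP and whose axes are the flange's). Camera axes: x right, y up, looking along -z (the intrinsics and any distortion apply to the point x, -y, -z); pixel columns grow to the right and rows downward; lengths in m; the calibration is good to about 2 mm. A picture is of the moment at which its call begins: read the wrist's pose just before it. calibration takes no time and is no camera call.
- manip.hand_in(): hands the job in; it is judged then, once.
The state is a dict: "clock": time; "joint_pos": joint angles; "joint_velocities": joint speeds; "tau": joint torques, N m; "position": TCP position; "ee_rot": TCP orientation; "ft_force": force on the tool from outside, world axes, zero at the start; "torque": the same for the moment, N m; "grip_width": opening from 0.0 (shut) to 1.0 (fully open); "grasp_force": force on a finger pad.
Only numpy, scipy, OpenCV 4.12 (cv2) and the standard library are available. Lean on these libraries where they do the work, as an engineer would, in place of code of your own. Each camera call takes 0.05 s, during which the arm holds its last target. There are 200 camera calls.

## Task

One of the four identical grey keys on the microscope light's white control box has been left latched down. With the fingertips, tap each key lightly in turn, beginning with the key next to the round dial and going along the row, to feel which one it is, without pushing any of the raised keys far in and without yet releasing the latched one. Then press the latched key right down so that it springs up level with the others, and move clear; pick nothing up, and leave the bin, jar and brush alone.

Things in the scene. Friction and masses are not known exactly. Their poses are not given: they have to be found in the camera images.
- box: white control box, fixed to the bench, 120 mm (x) by 270 mm (y), its flat top 60 mm above the bench; origin at the centre of its underside, z up. A black dial (30 mm across, rising 20 mm over the top, not used) is at y = +107 mm; the row of four keys runs from it along the box's -y direction at x = 0. Its position and yaw vary.
- key_1: first grey key counted from the dial: flat cap, 36 mm along the box's x, 30 mm along y, at y = 55 mm in the box frame. Origin: centre of its top face. All keys: move straight down when pressed; top face 74 mm above the bench when up, about 69 mm when latched, 64 mm at the stop. Any one may be the latched one.
- key_2: second grey key counted from the dial: flat cap, 36 mm along the box's x, 30 mm along y, at y = 9 mm in the box frame. Origin: centre of its top face. A raised key (all alike) is sprung: starts to give at 1.5 N, gives 2 mm at 2.5 N, 5 mm at 4 N, meets its stop after 10 mm at 6.5 N, and comes back up when let go.
- key_3: third grey key counted from the dial: flat cap, 36 mm along the box's x, 30 mm along y, at y = -37 mm in the box frame. Origin: centre of its top face. The latched key (any of the four) starts 5 mm lower and feels firm to about 3.5 N; pushed 3.5 mm or more below its resting place (about 5 N; stop 5 mm below, 6.5 N) and let go, it unlatches and springs up.
- key_4: fourth grey key counted from the dial: flat cap, 36 mm along the box's x, 30 mm along y, at y = -83 mm in the box frame. Origin: centre of its top face. The keys are 46 mm apart; all four look and work alike.
- parts_bin: yellow open bin 100 x 140 x 50 mm high with small black parts, loose bystander beyond the last key's end of the box; origin at the centre of its underside
- jar: small closed jar, 48 mm across, 65 mm high, loose bystander beyond the dial end of the box; origin at the centre of its underside
- brush: brush about 160 mm long lying flat, loose bystander behind the box (its +x side); origin near its middle on the underside

How it is judged:
On the way, in this order (a step that is already met when the one before it is completed fails the run):
1. the first key from the dial is tapped with the fingers (over 0.5 N) while the latched key is still latched down (contact force between key_1 and the fingers above 0.5 N and ((z of key_1 in the frame of box below 0.07 m and distance of key_1 from where it was at the start of the episode below 0.0015 m) or (z of key_2 in the frame of box below 0.07 m and distance of key_2 from where it was at the start of the episode below 0.0015 m) or (z of key_3 in the frame of box below 0.07 m and distance of key_3 from where it was at the start of the episode below 0.0015 m) or (z of key_4 in the frame of box below 0.07 m and distance of key_4 from where it was at the start of the episode below 0.0015 m))), for 0.02 s.
2. the second key from the dial is tapped with the fingers (over 0.5 N) while the latched key is still latched down (contact force between key_2 and the fingers above 0.5 N and ((z of key_1 in the frame of box below 0.07 m and distance of key_1 from where it was at the start of the episode below 0.0015 m) or (z of key_2 in the frame of box below 0.07 m and distance of key_2 from where it was at the start of the episode below 0.0015 m) or (z of key_3 in the frame of box below 0.07 m and distance of key_3 from where it was at the start of the episode below 0.0015 m) or (z of key_4 in the frame of box below 0.07 m and distance of key_4 from where it was at the start of the episode below 0.0015 m))), for 0.02 s.
3. the third key from the dial is tapped with the fingers (over 0.5 N) while the latched key is still latched down (contact force between key_3 and the fingers above 0.5 N and ((z of key_1 in the frame of box below 0.07 m and distance of key_1 from where it was at the start of the episode below 0.0015 m) or (z of key_2 in the frame of box below 0.07 m and distance of key_2 from where it was at the start of the episode below 0.0015 m) or (z of key_3 in the frame of box below 0.07 m and distance of key_3 from where it was at the start of the episode below 0.0015 m) or (z of key_4 in the frame of box below 0.07 m and distance of key_4 from where it was at the start of the episode below 0.0015 m))), for 0.02 s.
4. the fourth key from the dial is tapped with the fingers (over 0.5 N) while the latched key is still latched down (contact force between key_4 and the fingers above 0.5 N and ((z of key_1 in the frame of box below 0.07 m and distance of key_1 from where it was at the start of the episode below 0.0015 m) or (z of key_2 in the frame of box below 0.07 m and distance of key_2 from where it was at the start of the episode below 0.0015 m) or (z of key_3 in the frame of box below 0.07 m and distance of key_3 from where it was at the start of the episode below 0.0015 m) or (z of key_4 in the frame of box below 0.07 m and distance of key_4 from where it was at the start of the episode below 0.0015 m))), for 0.02 s.
5. the latched key is pressed down to near its stop (top face below 66 mm over the bench) (z of any of key_1, key_2, key_3, key_4 in the frame of box below 0.066 m), for 0.02 s.
At the end, for the whole second after the job is handed in: All four keys stand up level, each top face within 1.5 mm of its raised height of 74 mm, and the bin, jar and brush are within 15 mm of where they stood (z of each of key_1, key_2, key_3, key_4 in the frame of box above 0.0725 m and distance of each of parts_bin, jar, brush from where it was at the start of the episode below 0.015 m); the robot touches nothing.
It fails at once if a raised key is pushed in more than 6 mm (the latched key can move only about 5 mm from its start either way) (distance of any of key_1, key_2, key_3, key_4 from where it was at the start of the episode above 0.006 m).
It fails at once if the bin, jar or brush is moved by more than 15 mm or lifted (distance of any of parts_bin, jar, brush from where it was at the start of the episode above 0.015 m).
It fails at once if the fingers touch the bin, jar or brush with more than 2 N (contact force between any of parts_bin, jar, brush and the fingers above 2 N).
It also fails if it takes over 51 s, if anything falls off the work surface, if the arm or the gripper's body presses on something with over 40 N, if the wrist force passes 120 N, or if a joint passes its speed limit or range.

## Working session

There is one attempt and no reset: what is moved stays moved. The work goes in short steps, Python scripts to look and compute and a tool call to move; the robot and the scene stay as the last step left them, time stands still between calls to the robot, and variables do not carry over. Pictures are saved under pics/ and viewed, at most 10 in all, crops included, and the job is handed in when it is done.

```bash
ls; mkdir -p pics
```

Run:
```python
from workcell import manip
import cv2
o=manip.get_obs()
print({k:o[k] for k in("clock","position","ee_rot","ft_force","grip_width")})
for n in("scene","wrist"):
    cv2.imwrite(f"pics/{n}0.png",manip.camera(n))
    print(n,manip.calibration(n))
```

```text
pics
workcell.py
{'clock': 0.0, 'position': array([ 6.24630402e-01, -1.19838554e-05,  2.30491104e-01]), 'ee_rot': array([ 7.07095122e-01,  7.07118080e-01, -5.31807554e-04, -4.76465580e-04]), 'ft_force': array([-0.29595328,  0.10915807,  0.26855079]), 'grip_width': 0.9973023390655196}
scene {'fx': 550.3468062983355, 'fy': 550.3468062983355, 'cx': 313.7238486860047, 'cy': 249.4656861894224, 'world_from_camera': array([[-0.59895911, -0.51591306,  0.61243914,  1.24035825],
       [ 0.80067866, -0.37369542,  0.46825784,  0.5254952 ],
       [-0.01271463,  0.77083425,  0.63690886,  0.75197785],
       [ 0.        ,  0.        ,  0.        ,  1.        ]])}
wrist {'fx': 432.08450648169196, 'fy': 432.08450648169196, 'cx': 320.16324360565346, 'cy': 250.74826658544032, 'tool_from_camera': array([[-4.69981346e-04,  9.50498598e-01,  3.10728490e-01,
         7.86301939e-02],
       [ 9.99999338e-01,  7.73148688e-04, -8.52498943e-04,
        -6.51220192e-04],
       [-1.05053837e-03,  3.10727883e-01, -9.50498332e-01,
        -1.44194065e-01],
       [ 0.00000000e+00,  0.00000000e+00,  0.00000000e+00,
         1.00000000e+00]])}
```

View pics/scene0.png

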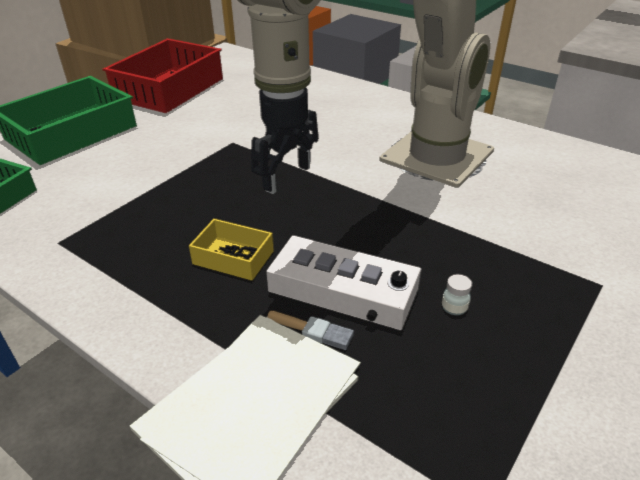

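View pics/wrist0.png

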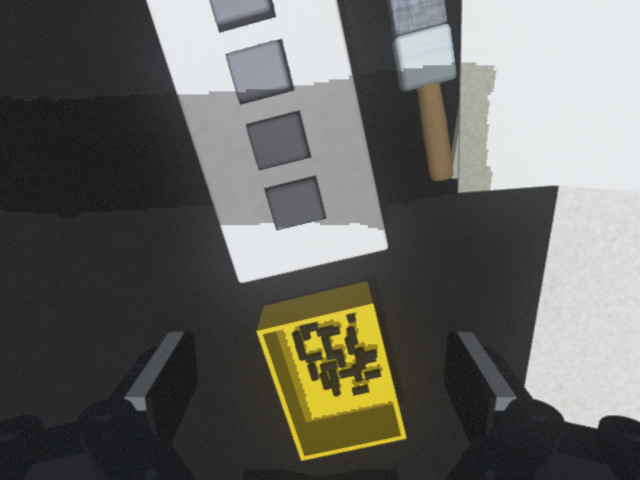

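The scene view shows the box with its dial at (399,278) and keys 1–4 at (371,275), (348,268), (326,262) and (303,258). The bin is beyond key 4, the jar beyond the dial and the brush on the +x side. In the wrist view, keys 2, 3 and 4 are at (260,71), (278,140) and (295,203), and the box's lower corners are (240,282) and (387,248).

Create h.py:
```python
import numpy as np
from workcell import manip
from scipy.spatial.transform import Rotation as R
def tool():
    o=manip.get_obs(); T=np.eye(4); T[:3,:3]=R.from_quat(o["ee_rot"]).as_matrix(); T[:3,3]=o["position"]; return T
def back(name,u,v,z,T=None):
    c=manip.calibration(name)
    W=c["world_from_camera"] if name!="wrist" else T@c["tool_from_camera"]
    d=W[:3,:3]@np.array([(u-c["cx"])/c["fx"],-(v-c["cy"])/c["fy"],-1])
    return W[:3,3]+d*(z-W[2,3])/d[2]
```

Run:
```python
from h import *
T=tool()
k={2:(260,71),3:(278,140),4:(295,203)}
P={i:back("wrist",*p,.073,T) for i,p in k.items()}
print(P)
S={i+1:back("scene",*p,.073) for i,p in enumerate([(371,275),(348,268),(326,262),(303,258)])}
print(S)
a=back("wrist",240,282,.06,T);b=back("wrist",387,248,.06,T);print(a,b,np.linalg.norm(a-b),np.degrees(np.arctan2(*(b-a)[1::-1])))
d=P[2]-P[4];print(np.linalg.norm(d)/2,np.degrees(np.arctan2(-d[0],d[1])))
print("jar",back("scene",458,283,.065))
```

```text
{2: array([0.58521685, 0.10230686, 0.073     ]), 3: array([0.59552597, 0.05897822, 0.073     ]), 4: array([0.60624668, 0.01560419, 0.073     ])}
{1: array([0.58471008, 0.15518765, 0.073     ]), 2: array([0.59339491, 0.11032354, 0.073     ]), 3: array([0.60358537, 0.06725619, 0.073     ]), 4: array([0.61984158, 0.02505117, 0.073     ])}
[ 0.56112777 -0.05006542  0.06      ] [ 0.67518644 -0.0220851   0.06      ] 0.11744052691736426 13.783331777692663
0.044608312124066005 13.633862767328024
jar [0.50258593 0.28998971 0.065     ]
```
Yaw ~ +13.7° (0.24 rad). Box -y direction: (sin..). Scale ~3% short; scene and wrist disagree ~1 cm. Scene corners of key: (371,275) maybe includes side faces. Move above and look again from wrist with better pose.

Request:
jog_arm:
  offsets: {"ax":[0, 0, 0, 0, 0, 0], "ay":[0, 0, 0, 0, 0, 0], "az":[-0.12, -0.24, -0.24, -0.24, -0.24, -0.24], "sx":[0.04, 0.08, 0.08, 0.08, 0.08, 0.08], "sy":[-0.02, -0.035, -0.035, -0.035, -0.035, -0.035], "sz":[0, 0, 0, 0, 0, 0], "jaw":[0, 0, 0, 0, 0, 0]}
  force: 40

```text
clock: 0.85
position: [0.5902, 0.0791, 0.2312]
ee_rot: [0.618, 0.786, -0.0, 0.0]
ft_force: [0.2, -0.3, -0.0]
grip_width: 0.005
grasp_force: 0.0
```

Run:
```python
from h import *
import cv2
print(tool()); cv2.imwrite("pics/w1.png",manip.camera("wrist"))
cv2.imwrite("pics/s1.png",cv2.resize(manip.camera("scene")[200:350,230:430],None,fx=4,fy=4,interpolation=cv2.INTER_CUBIC))
```

```text
[[-2.36111406e-01  9.71725985e-01 -1.16608445e-04  5.90239818e-01]
 [ 9.71725978e-01  2.36111381e-01 -1.96798797e-04  7.91170906e-02]
 [-1.63701923e-04 -1.59777896e-04 -9.99999974e-01  2.31170830e-01]
 [ 0.00000000e+00  0.00000000e+00  0.00000000e+00  1.00000000e+00]]
```

View pics/w1.png

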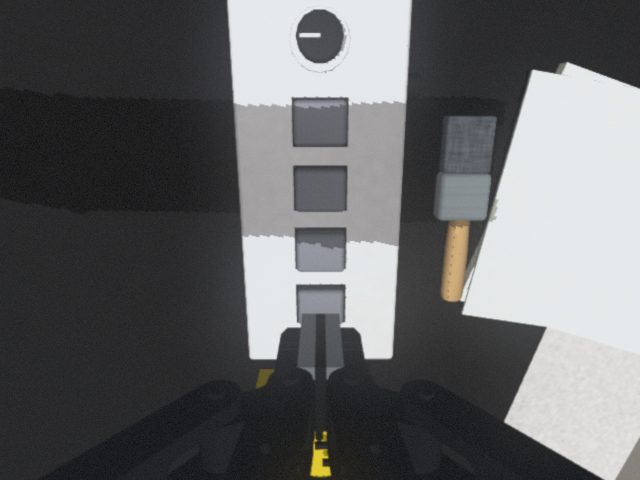

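View pics/s1.png

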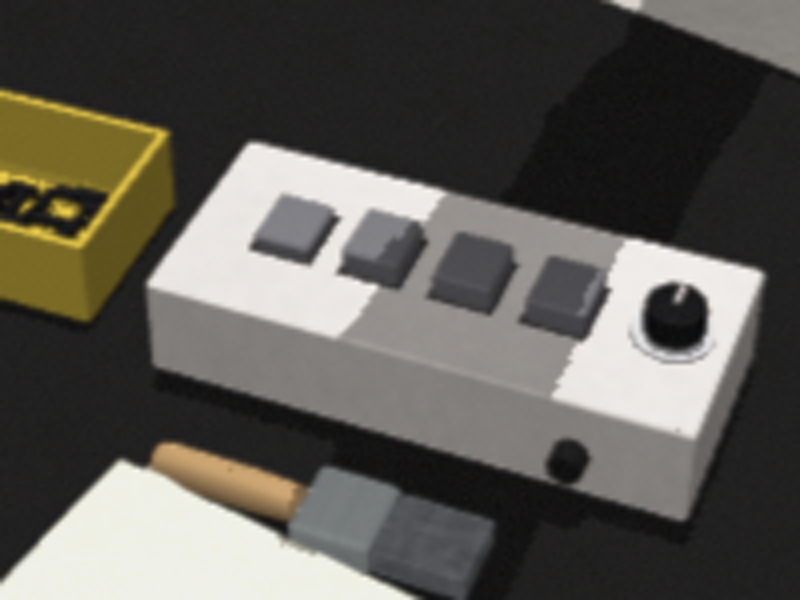

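The box is now aligned with the wrist image. Keys 1–3 are at (320,122), (320,189) and (320,250), and the box's lower edge is at row 359. In the scene crop, key 4 (leftmost) looks lower than the rest, which the taps will check.

Run:
```python
from h import *
T=tool()
for n,u,v,z in [("k1",320,122,.074),("k2",320,189,.074),("k3",320,250,.074),("dial",320,36,.08),("c1",249,359,.06),("c2",393,359,.06),("tL",229,0,.06),("tR",411,0,.06)]:
    p=back("wrist",u,v,z,T);print(n,p.round(4),(np.linalg.inv(T)@np.r_[p,1])[:3].round(4))
```

```text
k1 [0.5727 0.1481 0.074 ] [ 0.0708 -0.0007  0.1572]
k2 [0.5833 0.1043 0.074 ] [ 0.0258 -0.0007  0.1572]
k3 [0.5939 0.0606 0.074 ] [-0.0192 -0.0008  0.1572]
dial [0.5606 0.1978 0.08  ] [ 0.122  -0.0007  0.1512]
c1 [ 0.5599 -0.051   0.06  ] [-0.1196 -0.0602  0.1712]
c2 [ 0.677  -0.0226  0.06  ] [-0.1197  0.0603  0.1712]
tL [0.4979 0.2072 0.06  ] [ 0.1459 -0.0594  0.1712]
tR [0.612 0.235 0.06 ] [0.1459 0.0581 0.1712]
```

Request:
jog_arm:
  offsets: {"ax":[0, 0, 0, 0, 0, 0], "ay":[0, 0, 0, 0, 0, 0], "az":[0, 0, 0, 0, 0, 0], "sx":[0.04, 0.0715, 0.0715, 0.0715, 0.0715, 0.0715], "sy":[0, 0, 0, 0, 0, 0], "sz":[0.04, 0.08, 0.12, 0.147, 0.147, 0.147], "jaw":[0, 0, 0, 0, 0, 0]}

```text
clock: 1.7
position: [0.5738, 0.1495, 0.0857]
ee_rot: [0.618, 0.787, 0.001, 0.0]
ft_force: [-0.1, 0.6, -0.0]
grip_width: 0.003
grasp_force: 0.0
```

Run:
```python
from h import *
import cv2
print(tool()[:3,3])
i=np.hstack([cv2.resize(manip.camera("wrist")[200:400,200:440],(400,333)),cv2.resize(manip.camera("scene")[200:325,300:450],(400,333))])
cv2.imwrite("pics/c2.png",i)
```

```text
[0.57384519 0.14950646 0.0856739 ]
```

View pics/c2.png

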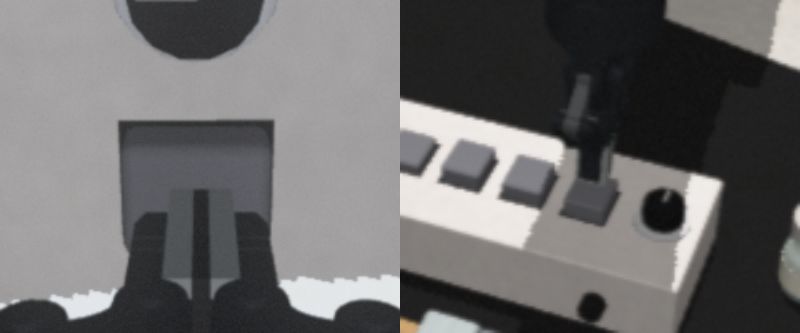

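Both views show the fingertips centred over key 1, a little above its cap. Next I'll descend in small steps.

Request:
jog_arm:
  offsets: {"ax":[0, 0, 0, 0], "ay":[0, 0, 0, 0], "az":[0, 0, 0, 0], "sx":[0, 0, 0, 0], "sy":[0, 0, 0, 0], "sz":[0.005, 0.009, 0.010, 0.010], "jaw":[0, 0, 0, 0]}

```text
clock: 2.3
position: [0.5729, 0.1494, 0.0743]
ee_rot: [0.617, 0.787, -0.0, -0.0]
ft_force: [-0.4, -0.1, -0.7]
grip_width: 0.002
grasp_force: 0.0
```

Request:
jog_arm:
  offsets: {"ax":[0, 0], "ay":[0, 0], "az":[0, 0], "sx":[0, 0], "sy":[0, 0], "sz":[0.001, 0.001], "jaw":[0, 0]}

```text
clock: 2.55
position: [0.5731, 0.1495, 0.0734]
ee_rot: [0.617, 0.787, 0.0, 0.0]
ft_force: [-0.9, 0.5, 0.4]
grip_width: -0.0
grasp_force: 0.8
```

Request:
jog_arm:
  offsets: {"ax":[0, 0], "ay":[0, 0], "az":[0, 0], "sx":[0, 0], "sy":[0, 0], "sz":[0.001, 0.001], "jaw":[0, 0]}

```text
clock: 2.8
position: [0.5731, 0.1495, 0.0724]
ee_rot: [0.617, 0.787, 0.0, 0.0]
ft_force: [-1.5, -0.1, 1.6]
grip_width: 0.005
grasp_force: 1.0
```

Request:
jog_arm:
  offsets: {"ax":[0, 0], "ay":[0, 0], "az":[0, 0], "sx":[0, 0], "sy":[0, 0], "sz":[0.001, 0.001], "jaw":[0, 0]}

```text
clock: 3.05
position: [0.5731, 0.1495, 0.0714]
ee_rot: [0.617, 0.787, 0.0, 0.0]
ft_force: [-1.2, 0.2, 2.6]
grip_width: 0.001
grasp_force: 1.3
```

```bash
python3 - <<'E'
from workcell import manip
import cv2
cv2.imwrite("pics/x.png",cv2.resize(manip.camera("scene")[200:325,230:430],(800,500)))
o=manip.get_obs();print(o["ft_force"],o["position"])
E
```

```text
[-0.31205003 -1.10048319  2.02253475] [0.57316281 0.1495156  0.07141594]
```

Key 1 is raised: contact came at about 73.5 mm and it gives softly. On to key 2.

Request:
jog_arm:
  offsets: {"ax":[0, 0, 0, 0, 0, 0, 0, 0], "ay":[0, 0, 0, 0, 0, 0, 0, 0], "az":[0, 0, 0, 0, 0, 0, 0, 0], "sx":[0, -0.023, -0.046, -0.046, -0.046, -0.046, -0.046, -0.046], "sy":[0, 0, 0, 0, 0, 0, 0, 0], "sz":[-0.012, -0.013, -0.013, -0.013, -0.006, -0.002, -0.001, -0.001], "jaw":[0, 0, 0, 0, 0, 0, 0, 0]}

```text
clock: 4.1
position: [0.5838, 0.1055, 0.0724]
ee_rot: [0.617, 0.787, 0.0, -0.0]
ft_force: [-1.3, 1.5, 2.2]
grip_width: -0.005
grasp_force: 1.0
```

Request:
jog_arm:
  offsets: {"ax":[0, 0, 0], "ay":[0, 0, 0], "az":[0, 0, 0], "sx":[0, 0, 0], "sy":[0, 0, 0], "sz":[0.0005, 0.001, 0.001], "jaw":[0, 0, 0]}

```text
clock: 4.47
position: [0.5841, 0.1049, 0.0715]
ee_rot: [0.617, 0.787, 0.0, 0.0]
ft_force: [-0.8, 2.2, 2.4]
grip_width: -0.002
grasp_force: 1.3
```

Key 2 is also raised. Key 3 next.

Request:
jog_arm:
  offsets: {"ax":[0, 0, 0, 0, 0, 0, 0, 0], "ay":[0, 0, 0, 0, 0, 0, 0, 0], "az":[0, 0, 0, 0, 0, 0, 0, 0], "sx":[0, -0.023, -0.046, -0.046, -0.046, -0.046, -0.046, -0.046], "sy":[0, 0, 0, 0, 0, 0, 0, 0], "sz":[-0.012, -0.013, -0.013, -0.013, -0.006, -0.002, -0.001, -0.001], "jaw":[0, 0, 0, 0, 0, 0, 0, 0]}

```text
clock: 5.48
position: [0.5948, 0.0608, 0.0724]
ee_rot: [0.617, 0.787, 0.0, -0.0]
ft_force: [-0.8, 1.2, 1.7]
grip_width: -0.001
grasp_force: 1.0
```

Request:
jog_arm:
  offsets: {"ax":[0, 0, 0], "ay":[0, 0, 0], "az":[0, 0, 0], "sx":[0, 0, 0], "sy":[0, 0, 0], "sz":[0.0005, 0.001, 0.001], "jaw":[0, 0, 0]}

```text
clock: 5.85
position: [0.5951, 0.0603, 0.0715]
ee_rot: [0.617, 0.787, 0.0, 0.0]
ft_force: [0.5, 1.6, 2.7]
grip_width: -0.0
grasp_force: 1.3
```

Key 3 is raised too. Key 4 next.

Request:
jog_arm:
  offsets: {"ax":[0, 0, 0, 0, 0, 0, 0, 0], "ay":[0, 0, 0, 0, 0, 0, 0, 0], "az":[0, 0, 0, 0, 0, 0, 0, 0], "sx":[0, -0.023, -0.046, -0.046, -0.046, -0.046, -0.046, -0.046], "sy":[0, 0, 0, 0, 0, 0, 0, 0], "sz":[-0.012, -0.013, -0.013, -0.013, -0.006, -0.002, 0, 0], "jaw":[0, 0, 0, 0, 0, 0, 0, 0]}

```text
clock: 6.85
position: [0.6057, 0.0158, 0.0711]
ee_rot: [0.617, 0.787, -0.0, -0.0]
ft_force: [-0.1, -0.0, 0.2]
grip_width: -0.001
grasp_force: 0.0
```

Request:
jog_arm:
  offsets: {"ax":[0, 0, 0], "ay":[0, 0, 0], "az":[0, 0, 0], "sx":[0, 0, 0], "sy":[0, 0, 0], "sz":[0.001, 0.0015, 0.0015], "jaw":[0, 0, 0]}

```text
clock: 7.22
position: [0.6058, 0.0154, 0.0698]
ee_rot: [0.617, 0.787, 0.0, 0.0]
ft_force: [0.9, -0.7, 0.9]
grip_width: 0.0
grasp_force: 0.0
```

Request:
jog_arm:
  offsets: {"ax":[0, 0, 0], "ay":[0, 0, 0], "az":[0, 0, 0], "sx":[0, 0, 0], "sy":[0, 0, 0], "sz":[0.0005, 0.001, 0.001], "jaw":[0, 0, 0]}

```text
clock: 7.6
position: [0.6059, 0.0154, 0.069]
ee_rot: [0.617, 0.787, 0.0, 0.0]
ft_force: [-0.7, 0.5, 2.2]
grip_width: 0.0
grasp_force: 1.1
```

Request:
jog_arm:
  offsets: {"ax":[0, 0], "ay":[0, 0], "az":[0, 0], "sx":[0, 0], "sy":[0, 0], "sz":[0.0005, 0.0005], "jaw":[0, 0]}

```text
clock: 7.85
position: [0.6059, 0.0154, 0.0685]
ee_rot: [0.617, 0.787, 0.0, 0.0]
ft_force: [-1.6, 0.0, 3.9]
grip_width: 0.002
grasp_force: 1.9
```

Key 4 sits about 5 mm low and feels firm, so it is the latched one. I'll press it to just short of its stop, then lift off.

Request:
jog_arm:
  offsets: {"ax":[0, 0, 0, 0, 0], "ay":[0, 0, 0, 0, 0], "az":[0, 0, 0, 0, 0], "sx":[0, 0, 0, 0, 0], "sy":[0, 0, 0, 0, 0], "sz":[0.0015, 0.003, 0.004, 0.004, 0.004], "jaw":[0, 0, 0, 0, 0]}

```text
clock: 8.48
position: [0.6059, 0.0154, 0.0645]
ee_rot: [0.617, 0.787, 0.0, 0.0]
ft_force: [-2.7, 0.0, 7.1]
grip_width: -0.002
grasp_force: 3.0
```

Request:
jog_arm:
  offsets: {"ax":[0, 0, 0, 0, 0, 0, 0, 0], "ay":[0, 0, 0, 0, 0, 0, 0, 0], "az":[0, 0, 0, 0, 0, 0, 0, 0], "sx":[0, 0, 0, 0, -0.03, -0.03, -0.03, -0.03], "sy":[0, 0, 0, 0, -0.06, -0.12, -0.12, -0.12], "sz":[-0.004, -0.015, -0.06, -0.12, -0.15, -0.15, -0.15, -0.15], "jaw":[0, 0, 0, 0, 0, 0, 0, 0]}

```text
clock: 9.48
position: [0.4966, -0.0421, 0.215]
ee_rot: [0.617, 0.787, 0.0, 0.001]
ft_force: [-0.4, -0.5, -0.1]
grip_width: 0.004
grasp_force: 0.0
```

Run:
```python
from workcell import manip
import cv2
cv2.imwrite("pics/e.png",cv2.resize(manip.camera("scene")[200:350,230:430],None,fx=4,fy=4,interpolation=cv2.INTER_CUBIC))
```

```text
(no output)
```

View pics/e.png

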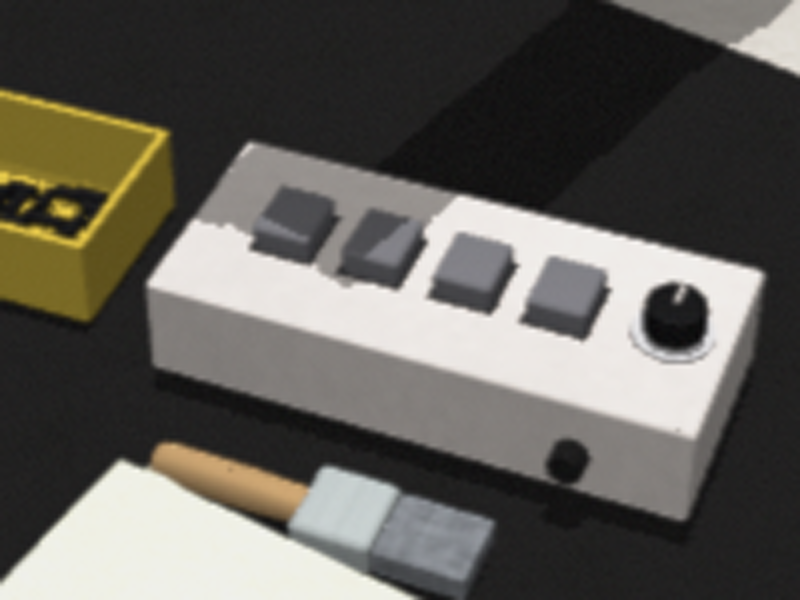

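Key 4, now around (295,222), shows as tall a side as the others, so all four keys stand level. The bin and brush haven't moved.

```bash
python3 -c "
from workcell import manip
print(manip.hand_in())"
```

```text
the job is handed in; nothing more can be done
None
```

I tapped the four keys in order from the dial, found key 4 latched, pressed it down so it sprang up level with the others in the last picture, moved clear and handed the job in; no verdict was returned.

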